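# Pack the gluing jig and hold the panel down

## Task

In the gluing jig, one of the gaps between the panel and the row of stop blocks is both empty and wide enough for a spacer: stand the loose thin spacer upright in that gap, down on the jig's board and centred on its stop block, and let go of it. Then press the sprung panel down with the fingertips until its top is flush with the fence and the stop blocks, and finish while still holding it pressed there. Leave the spacer that is already fitted, the thick offcut and everything else on the bench as they are.

Things in the scene. Friction and masses are not known exactly. Their poses are not given: they have to be found in the camera images.
- jig: fixed gluing jig: plywood board 170 (x) x 240 (y) x 18 mm, with a wooden fence 20 mm wide and 25 mm tall along its near (-x) side (x from -80 to -60 mm), the panel beside the fence and four stop blocks in a row along the far side, 56 mm apart (at y = -84, -28, 28, 84 mm). Origin: centre of the board's underside; x towards the stops, y along the row, z up
- panel (a joint): how far the sprung panel is pressed down, m: 0 = up, its top 7 mm proud of the fence and stops (50 mm above the jig's origin); 0.007 = down on its hard stop, flush with them (43 mm above the jig's origin). It springs back; holding it flush takes about 8 N
- panel_top (a point): centre of the top of the wooden panel, which is 75 mm (jig x) by 228 mm (jig y) and lies from -60 to +15 mm in jig x; it moves only up and down
- stop_a: fixed wooden stop block on the jig board, 40 mm thick (jig x), 46 mm long (jig y), 25 mm tall; leaves a 16 mm gap to the panel's far edge. Origin: on the board's top, 8 mm beyond the panel's far edge, at the middle of the block's length (the block fills x from 8 to 48 mm); axes parallel to the jig's. The four stops swap places along the row from start to start
- stop_b: fixed wooden stop block on the jig board, 40 mm thick (jig x), 46 mm long (jig y), 25 mm tall; leaves a 16 mm gap to the panel's far edge. Origin: on the board's top, 8 mm beyond the panel's far edge, at the middle of the block's length (the block fills x from 8 to 48 mm); axes parallel to the jig's. The four stops swap places along the row from start to start
- stop_c: fixed wooden stop block on the jig board, 49 mm thick (jig x), 46 mm long (jig y), 25 mm tall; leaves a 7 mm gap to the panel's far edge. Origin: on the board's top, 8 mm beyond the panel's far edge, at the middle of the block's length (the block fills x from -1 to 48 mm); axes parallel to the jig's. The four stops swap places along the row from start to start
- stop_d: fixed wooden stop block on the jig board, 49 mm thick (jig x), 46 mm long (jig y), 25 mm tall; leaves a 7 mm gap to the panel's far edge. Origin: on the board's top, 8 mm beyond the panel's far edge, at the middle of the block's length (the block fills x from -1 to 48 mm); axes parallel to the jig's. The four stops swap places along the row from start to start
- spacer: loose plain aluminium spacer bar standing upright on the bench to one side of the jig: 12 mm thick (x), 40 mm long (y), 60 mm tall, about 80 g. Origin: centre of its underside; z up
- fitted_spacer: an identical aluminium spacer, 12 x 40 x 60 mm, already standing in the 16 mm gap of one stop (origin: centre of its underside); leave it where it is
- offcut: aluminium bar offcut, 28 mm thick (x), 40 mm long (y), 60 mm tall, standing on the bench on the other side of the jig; too thick for any gap. Origin: centre of its underside; bystander, leave alone
- plane: small steel block plane, 140 x 45 mm, 65 mm tall, beyond the jig. Origin: centre of its underside; bystander, leave alone
- glue_jar: round jar with a metal cap, 60 mm across and 85 mm tall, beyond the jig. Origin: centre of its underside; bystander, leave alone
- screwdriver: screwdriver lying between the robot and the jig; origin on the bench under it; bystander, leave alone
- gauge: wooden marking gauge, 160 mm bar with a 55 x 40 mm head, lying between the robot and the jig. Origin: centre of its underside; bystander, leave alone
- brush: brush lying at the right side; origin on the bench under it; bystander, leave alone
- hammer: hammer lying at the left side; origin on the bench under it; bystander, leave alone

How it is judged:
By the outcome, as a careful person would: the job done as asked, in the order asked, and still so for the second after the job is handed in, while the arm keeps its last pose, push and grip.
It also fails if it takes over 48 s, if anything falls off the work surface, if the arm or the gripper's body presses on something with over 40 N, if the wrist force passes 120 N, or if a joint passes its speed limit or range.

## Robot

A 6-joint arm with a two-finger parallel gripper is mounted at the origin on the work surface. World frame = base frame: x ahead of the robot, y to its left, z up, the work surface at z = 0. Lengths are in mm, angles in rad, forces in N, time in s.
With the tool pointing down it reaches from about 425 to 1125 mm from the base axis. Payload 14.9 kg.
Tool frame: the origin (TCP) lies between the finger pads; the fingertips stand 8 mm ahead of it and the grasp point (between the pads) lies 11 mm behind it; z points along the fingers, y is the line along which they close (so a half turn about z gives the same grasp; the last joint's range is limited). The gripper opens to 91 mm and grips with 3 to 60 N. Pads are 32 mm wide; open, the fingers measure 118 mm over their backs; the gripper's body (76 mm by 178 mm) begins 60 mm behind the grasp point.
Start: joints at [-1.376, 0.379, 1.734, -0, 1.028, -0.033], TCP at [158.079, -681.93, 221.932] pointing down, gripper open.
Joint ranges: [-2.77, 2.77], [-0.74, 2.19], [0, 2.66], [-1.06, 4.2], [0.31, 2.87], [-3.08, 3.08]. Speed limits (rad/s): [1.89, 1.89, 2.39, 3.14, 3.14, 3.14].

## Interface

Orientations are given as [roll, pitch, yaw] about the fixed x, y, z axes, in that order (R = Rz(yaw) Ry(pitch) Rx(roll)).
In Python, from station import env, optics gives the robot as it stands (env), with the cameras (optics).
- The arm moves only by the tool nudge_tcp, called by a JSON object that holds its "method" and its "body". Schema: {"type":"object","properties":{"ticks":{"type":"string"},"jaw":{"type":"number"},"grip_n":{"type":"number"},"only":{"type":"string"},"quiet":{"type":"boolean"},"lines":{"type":"string"}},"required":["ticks"],"additionalProperties":false}. ticks is a string of 1 to 8 rows, parted by a bar, with the numbers parted by spaces; each row has 4 numbers: dx, dy, dz in parts of the range, where 1.0 means 300 mm, then a turn about the tool's z in a scale on which 1.0 is 2 rad; each row is the pose to reach, as a shift and turn from the pose commanded when the call began, along the tool's axes at that moment; what a row does not reach only later rows make up. A row lasts 1/12 s, in which the tool goes at most 41.7 mm and 0.125 rad, less where a joint would pass 70% of its speed; a pose out of reach is approached as far as the arm can. jaw is the finger opening in mm, set as the call begins (left out keeps the last). The fingers move at their own pace and stop on an object; grip_n is the grip in N (left out, the last holds). Time passes only in rows, so rows that do not move let the fingers close. The tool returns the time, the measured TCP pose, the force, the opening and the grip force at its end. only (a regular expression) keeps the lines of the reply that match it, lines (a string "A,B") keeps lines A to B, and quiet returns only ok. Shift and turn numbers lie between -1 and 1, and a call with a number outside is refused. Input that does not fit is refused with a message, and nothing moves.
- env.read_state(): the state, without advancing time (a new reading comes with each control period).
- optics.capture(name): name is "side" or "top" or "wrist"; returns a dict with "img" (384x512x3 uint8, red, green, blue), "camera_matrix" (3x3 intrinsics, pixels), "R" (3x3) and "t" (3): a world point X has camera coordinates R X + t. Camera axes: x right, y down, z forward; pixel columns grow to the right and rows downward; lengths in mm; the calibration is good to about 2 mm. A picture is of the moment at which its call begins. There is no depth.
- env.close_job(): hands the job in; it is judged then, once.
The state is a dict: "time_s": time; "qpos": joint angles; "qvel": joint speeds; "effort": joint torques, N m; "tool_pos": TCP position; "tool_rot": TCP orientation; "contact_force": force on the tool from outside, world axes, zero at the start; "torque": the same for the moment, N m; "gripper_width": finger opening in mm; "finger_force": force on a finger pad.
Only numpy, scipy, OpenCV 4.12 (cv2) and the standard library are available. Lean on these libraries where they do the work, as an engineer would, in place of code of your own. Each camera call takes 0.05 s, during which the arm holds its last target. There are 200 camera calls.

## Working session

There is one attempt and no reset: what is moved stays moved. The work goes in short steps, Python scripts to look and compute and a tool call to move; the robot and the scene stay as the last step left them, time stands still between calls to the robot, and variables do not carry over. Pictures are saved under pics/ and viewed, at most 10 in all, crops included, and the job is handed in when it is done.

```bash
ls; mkdir -p pics
```

Run:
```python
from station import env, optics
import cv2,numpy as np
for n in("top","side"):
    c=optics.capture(n); cv2.imwrite(f"pics/{n}0.png",cv2.resize(c["img"][:,:,::-1],(800,600),interpolation=cv2.INTER_CUBIC))
    np.savez(f"{n}0.npz",**c)
    print(n,c["camera_matrix"].tolist(),c["R"].round(4).tolist(),c["t"])
s=env.read_state();print(s["tool_pos"],s["tool_rot"],s["time_s"])
```

```text
pics
station.py
top [[368.708056226522, 0.0, 252.40082394730976], [0.0, 368.708056226522, 196.05868289455145], [0.0, 0.0, 1.0]] [[-0.0124, -0.9997, -0.0231], [-0.9836, 0.0164, -0.1795], [0.1798, 0.0205, -0.9835]] [  37.41654634  561.13242511 1009.91807521]
side [[402.13664314516683, 0.0, 246.01411695705752], [0.0, 402.13664314516683, 183.36211534224017], [0.0, 0.0, 1.0]] [[-0.9961, -0.0855, 0.0198], [-0.0703, 0.6424, -0.7631], [0.0525, -0.7615, -0.646]] [ 583.61567323   76.10099312 1503.12201276]
[ 158.0231847  -681.55416299  221.33070214] [-3.14058508e+00 -4.88795753e-05  2.27840796e-01] 0.1
```

View pics/top0.png

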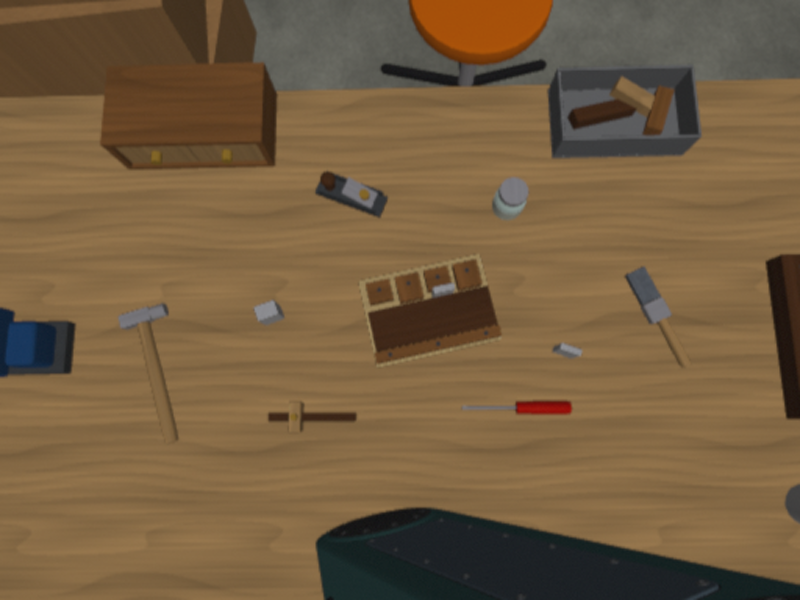

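View pics/side0.png

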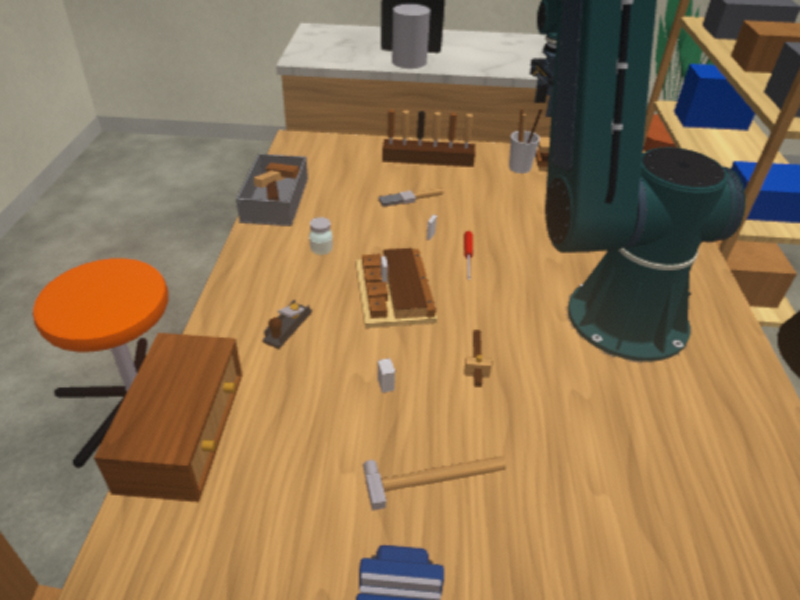

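The top view shows the jig at about (430,310), a spacer already fitted at the third stop (443,290), the loose spacer at (568,350) and the offcut at (268,312). Next I'll enlarge the jig and the spacer.

Run:
```python
import cv2,numpy as np
i=np.load("top0.npz")["img"][:,:,::-1]
a=cv2.resize(i[158:238,226:326],(800,640),interpolation=cv2.INTER_CUBIC)[:600]
cv2.imwrite("pics/jig.png",a)
b=cv2.resize(i[210:240,345:385],(400,300),interpolation=cv2.INTER_CUBIC)
s=np.load("side0.npz")["img"][:,:,::-1]
c=cv2.resize(s[130:160,262:292],(300,300),interpolation=cv2.INTER_CUBIC)
d=cv2.resize(s[155:212,225:282],(570,570),interpolation=cv2.INTER_CUBIC)[:,:]
cv2.imwrite("pics/sp.png",np.hstack([b,c]))
```

```text
(no output)
```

View pics/jig.png

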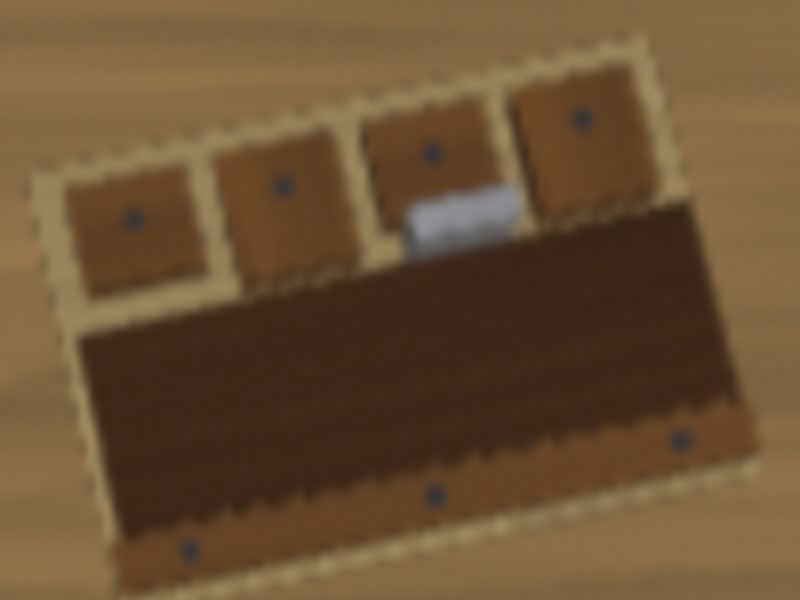

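View pics/sp.png

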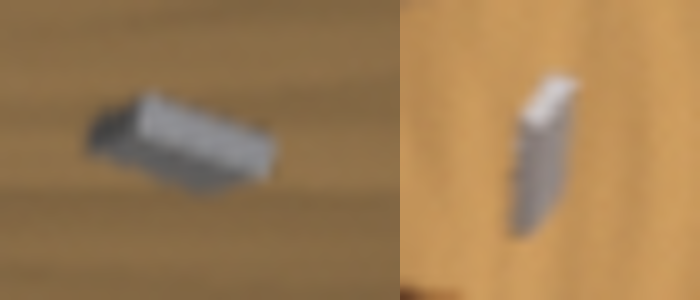

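The crop shows the gaps at the two thick stops are narrow, and the third stop holds the fitted spacer. The target is therefore the leftmost stop, at jig y=+84, with its block corners at about (68,187)–(207,272) in the crop. The loose spacer's top corners are clear as well.

Create h.py:
```python
import numpy as np
from scipy.optimize import least_squares
from scipy.spatial.transform import Rotation as Ro
def proj(c,X):
    p=X@c["R"].T+c["t"]; q=p@c["camera_matrix"].T; return q[:,:2]/q[:,2:]
def place(p,X):
    s,co=np.sin(p[2]),np.cos(p[2]); return X@np.array([[co,-s,0],[s,co,0],[0,0,1]]).T+[p[0],p[1],0]
def fit(obs,p0):
    f=lambda p:np.concatenate([(proj(c,place(p,np.array(X,float)))-uv).ravel() for c,X,uv in obs])
    r=least_squares(f,p0,loss="soft_l1"); return r.x,f(r.x).reshape(-1,2)
def totool(s,d): # world delta -> tool axes
    return Ro.from_euler("xyz",s["tool_rot"]).inv().apply(d)
```

Run:
```python
from h import *
T=np.load("top0.npz");S=np.load("side0.npz")
cr=lambda a,k,o:(np.array(a,float)+.5)/k-.5+np.array(o)
J=[(85,120,18),(85,-120,18),(71,107,43),(71,61,43),(31,61,43),(71,-61,43),(71,-107,43),(15,114,50),(15,-114,50),(-80,-120,43),(-80,120,43),(-70,0,43)]
jp=[(35,178),(645,42),(68,187),(192,165),(207,272),(512,93),(632,65),(80,335),(690,205),(760,448),(118,590),(435,495)]
p,r=fit([(T,J,cr(jp,8,(226,158)))],[700,0,.2]);print("jig",p,r.round(1).tolist())
K=[(6,20,60),(6,-20,60),(-6,-20,60),(-6,20,60),(-6,20,0),(-6,-20,0)]
a=cr([(148,92),(275,140),(265,180),(138,135),(95,152),(208,195)],10,(345,210))
# side camera looks from +x... match by trial of corner order
b=cr([(178,85),(155,75),(122,118),(145,125)],10,(262,130))
import itertools
p,r=fit([(T,K,a)],[650,-250,-.3]);print("sp",p,r.round(1).tolist())
print(proj(S,place(p,np.array(K,float))).round(1).tolist(), b.round(1).tolist())
```

```text
jig [ 5.60472862e+02 -3.50879911e+01  2.02521510e-01] [[-1.0, -0.4], [0.8, -0.4], [-0.5, 0.2], [-0.6, -0.4], [0.4, -0.7], [-0.0, -0.3], [0.3, -0.1], [-0.6, 0.2], [0.3, -0.5], [1.3, 0.9], [-0.4, 1.2], [0.2, 0.7]]
sp [ 477.92881516 -285.90477482  144.15017682] [[-0.2, -0.1], [0.9, -0.0], [0.6, -0.0], [-0.5, -0.4], [-1.4, 0.1], [0.3, 0.4]]
[[274.3, 141.3], [277.9, 136.6], [280.5, 137.3], [276.9, 142.1], [275.9, 153.6], [279.4, 148.8]] [[279.4, 138.0], [277.0, 137.0], [273.8, 141.4], [276.0, 142.0]]
```

Careful with the scale: shifts go in shares of 300 mm and turns go in shares of 2 rad. That gives: 256 mm / 300 = 0.8533, 224 mm / 300 = 0.7467, -0.96 rad / 2 = -0.48.

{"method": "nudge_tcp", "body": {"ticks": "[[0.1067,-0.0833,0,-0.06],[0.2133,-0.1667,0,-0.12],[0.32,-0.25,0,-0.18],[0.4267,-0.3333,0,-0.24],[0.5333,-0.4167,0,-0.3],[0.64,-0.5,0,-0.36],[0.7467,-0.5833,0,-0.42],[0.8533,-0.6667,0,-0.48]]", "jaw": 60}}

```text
refused: ticks: the value is not of type 'string' (schema: type "string"). Nothing was moved.
```

The error is about the shape of the input: rows parted by a bar, with the numbers parted by spaces. Fixing that and sending the same move.

{"method": "nudge_tcp", "body": {"ticks": "0.1067 -0.0833 0 -0.06 | 0.2133 -0.1667 0 -0.12 | 0.32 -0.25 0 -0.18 | 0.4267 -0.3333 0 -0.24 | 0.5333 -0.4167 0 -0.3 | 0.64 -0.5 0 -0.36 | 0.7467 -0.5833 0 -0.42 | 0.8533 -0.6667 0 -0.48", "jaw": 60}}

```text
time_s: 0.77
tool_pos: [363.0, -427.5, 221.8]
tool_rot: [-3.141, -0.0, 1.193]
contact_force: [1.1, -1.1, 0.3]
gripper_width: 60.0
finger_force: 0.0
```

Run:
```python
from h import *
from station import env, optics
s=env.read_state();print(s["tool_pos"],s["tool_rot"],totool(s,np.array([478,-286,200])-s["tool_pos"]))
```

```text
[ 363.0058425  -427.4675454   221.81504951] [-3.14141909e+00 -1.20957448e-04  1.19349127e+00] [173.87993803  54.79039095  21.82657226]
```

Scaled: 174 mm / 300 = 0.58, 140 mm / 300 = 0.4667, -0.015 rad / 2 = -0.0075.

{"method": "nudge_tcp", "body": {"ticks": "0.1167 0.0367 0 -0.005 | 0.2333 0.0733 0.0167 -0.0075 | 0.35 0.11 0.0333 -0.0075 | 0.4667 0.1467 0.05 -0.0075 | 0.58 0.1833 0.0667 -0.0075 | 0.58 0.1833 0.0667 -0.0075 | 0.58 0.1833 0.0667 -0.0075"}}

```text
time_s: 1.35
tool_pos: [478.9, -287.0, 201.5]
tool_rot: [-3.141, -0.0, 1.206]
contact_force: [-0.8, -0.3, 0.5]
gripper_width: 60.0
finger_force: 0.0
```

Run:
```python
from h import *
from station import env, optics
import cv2
s=env.read_state();print(s["tool_pos"],s["tool_rot"])
c=optics.capture("wrist");np.savez("w0.npz",**c);cv2.imwrite("pics/w0.png",cv2.resize(c["img"][:,:,::-1],(800,600)))
print(c["camera_matrix"],-c["R"].T@c["t"],c["R"].round(3).tolist())
X=place([478,-286,-.363],np.array([(6,20,60),(6,-20,60),(-6,-20,60),(-6,20,60),(-6,20,0)],float));print(proj(c,X)*800/512)
```

```text
[ 478.90840724 -287.0349439   201.45324692] [-3.14070116e+00 -2.10360332e-04  1.20561994e+00]
[[319.10004602   0.         255.87461309]
 [  0.         319.10004602 194.81549013]
 [  0.           0.           1.        ]] [ 509.19386652 -208.34523181  364.58127415] [[0.934, -0.357, -0.001], [-0.341, -0.892, 0.295], [-0.106, -0.276, -0.955]]
[[407.6095097  257.48390411]
 [407.47903669 318.45324903]
 [388.87583845 318.49220269]
 [388.29682034 257.52815137]
 [390.16755621 240.77679415]]
```

View pics/w0.png

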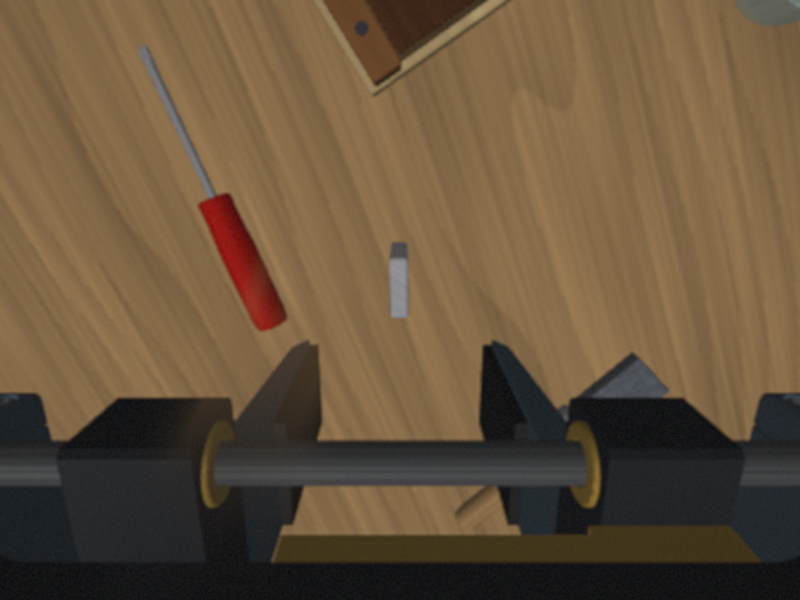

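The spacer appears at x 390–408, y 257–318, within 1 px of the prediction, so I'll descend and grasp it.

Scaled: 157.5 mm / 300 = 0.525, 150 mm / 300 = 0.5.

{"method": "nudge_tcp", "body": {"ticks": "0 0 0.1167 0 | 0 0 0.2333 0 | 0 0 0.35 0 | 0 0 0.4333 0 | 0 0 0.5 0 | 0 0 0.525 0 | 0 0 0.525 0 | 0 0 0.525 0", "jaw": 40}}

```text
time_s: 2.07
tool_pos: [478.3, -289.2, 45.1]
tool_rot: [3.141, 0.0, 1.202]
contact_force: [0.4, -0.2, 0.1]
gripper_width: 40.3
finger_force: 0.0
```

{"method": "nudge_tcp", "body": {"ticks": "0 0 0 0 | 0 0 0 0 | 0 0 0 0 | 0 0 0 0 | 0 0 0 0 | 0 0 0 0 | 0 0 0 0 | 0 0 0 0", "jaw": 5, "grip_n": 30}}

```text
time_s: 2.73
tool_pos: [478.7, -288.6, 44.9]
tool_rot: [3.141, 0.0, 1.203]
contact_force: [-1.1, 0.3, 9.0]
gripper_width: 12.0
finger_force: 30.0
```

{"method": "nudge_tcp", "body": {"ticks": "0 0 0 0 | 0 0 0 0 | 0 0 0 0 | 0 0 0 0"}}

```text
time_s: 3.07
tool_pos: [478.6, -288.6, 44.9]
tool_rot: [3.141, 0.0, 1.203]
contact_force: [-2.2, -0.1, 6.8]
gripper_width: 11.9
finger_force: 30.0
```

Scaled: -140 mm / 300 = -0.4667, -130 mm / 300 = -0.4333, -0.32 rad / 2 = -0.16.

{"method": "nudge_tcp", "body": {"ticks": "0 0 -0.05 0 | 0 0 -0.1333 0 | 0 0 -0.25 0 | 0 0 -0.3667 0 | 0.0667 0 -0.4333 -0.04 | 0.1667 -0.0167 -0.4667 -0.08 | 0.2933 -0.0333 -0.4667 -0.12 | 0.4267 -0.05 -0.4667 -0.16"}}

```text
time_s: 3.73
tool_pos: [510.7, -162.8, 185.5]
tool_rot: [3.14, 0.001, 1.525]
contact_force: [1.5, -0.4, -1.1]
gripper_width: 11.7
finger_force: 30.0
```

Run:
```python
from h import *
from station import env, optics
s=env.read_state();print(s["tool_pos"],s["tool_rot"],totool(s,np.array([566.1,51.8,185])-s["tool_pos"]),.2025+np.pi/2-s["tool_rot"][2])
```

```text
[ 510.73255093 -162.79663153  185.51176396] [3.13974534e+00 5.73325366e-04 1.52523080e+00] [216.89612721  45.53436333   0.47152896] 0.2480655249285606
```

Scaled: 217 mm / 300 = 0.7233, 205 mm / 300 = 0.6833, -0.248 rad / 2 = -0.124.

{"method": "nudge_tcp", "body": {"ticks": "0.12 0.0267 0 -0.025 | 0.24 0.0533 0 -0.05 | 0.36 0.08 0 -0.075 | 0.48 0.1067 0 -0.1 | 0.6 0.1333 0 -0.124 | 0.6833 0.1517 0 -0.124 | 0.7233 0.1517 0 -0.124 | 0.7233 0.1517 0 -0.124"}}

```text
time_s: 4.4
tool_pos: [566.1, 52.9, 184.3]
tool_rot: [-3.141, -0.0, 1.773]
contact_force: [-0.1, -0.1, -0.4]
gripper_width: 11.6
finger_force: 30.0
```

{"method": "nudge_tcp", "body": {"ticks": "0 0 0 0 | 0 0 0 0"}}

```text
time_s: 4.57
tool_pos: [565.8, 50.0, 184.3]
tool_rot: [-3.141, 0.0, 1.77]
contact_force: [0.4, 0.1, -1.3]
gripper_width: 11.9
finger_force: 30.0
```

Run:
```python
from h import *
from station import env, optics
import cv2
s=env.read_state();print(s["tool_pos"],s["tool_rot"])
c=optics.capture("wrist");np.savez("w1.npz",**c);cv2.imwrite("pics/w1.png",cv2.resize(c["img"][:,:,::-1],(800,600),interpolation=cv2.INTER_CUBIC))
X=place([560.5,-35.1,.2025],np.array([(31,61,43),(31,107,43),(71,107,43),(71,61,43),(15,114,50),(85,120,18),(15,-114,50)],float));print((proj(c,X)*800/512).round(1))
```

```text
[565.83764734  50.03173825 184.29784381] [-3.14114488e+00  8.41198008e-05  1.77020238e+00]
[[413.2 321.2]
 [413.6 250.9]
 [478.3 250.7]
 [475.2 321. ]
 [387.3 241.7]
 [494.7 223.8]
 [390.7 549.1]]
```

View pics/w1.png

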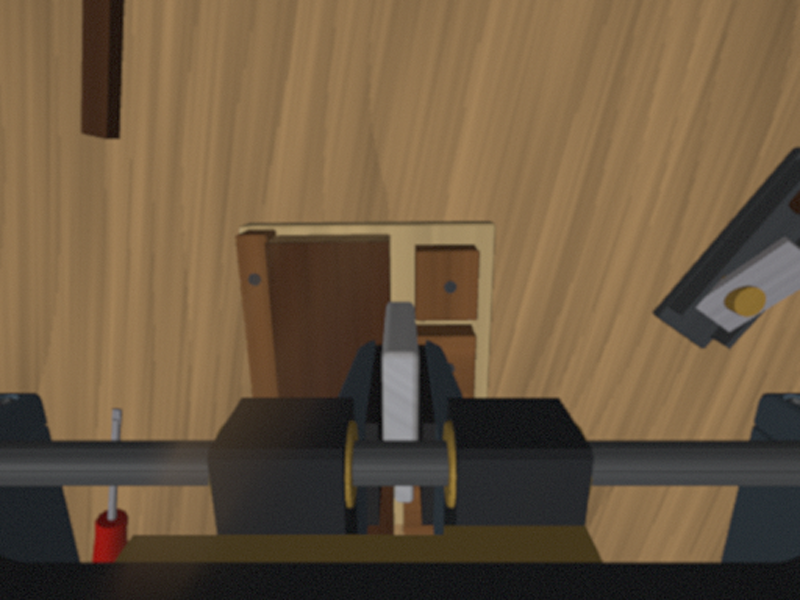

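The gap is empty and visible beside the block, at x 390–415 by y 236–320, and the held spacer's bottom far edge is at y≈303. I'll take sub-pixel edge profiles so I can measure it and the jig together.

Run:
```python
from h import *
import cv2
g=cv2.GaussianBlur(np.load("w1.npz")["img"].astype(np.float32).mean(2),(3,3),0)
def pk(v,o,th=5):
    d=np.gradient(v); out=[]
    for i in range(1,len(d)-1):
        a=np.abs(d[i-1:i+2])
        if a[1]>th and a[1]>=a[0] and a[1]>a[2]:
            out.append((round(float(o+i+.5*(a[0]-a[2])/(a[0]-2*a[1]+a[2])),2),round(float(d[i]))))
    return out
sc=.64
for x in (428,440,464): u=round(x*sc);print("col",u,pk(g[135:215,u-2:u+3].mean(1),135))
for y in (258,270,290,308): v=round(y*sc);print("row",v,pk(g[v-1:v+2,235:325].mean(0),235))
for x in (400,392,408): u=round(x*sc);print("spcol",u,pk(g[180:240,u-1:u+2].mean(1),180,3))
for y in (310,318,325,332,350,365): v=round(y*sc);print("sprow",v,pk(g[v-1:v+1,235:280].mean(0),235,3))
for x in (300,350,380): u=round(x*sc);print("panel far edge col",u,pk(g[135:165,u-2:u+3].mean(1),135,3))
```

```text
col 274 [(140.63, -13), (143.71, 16), (156.3, -29), (160.33, 10), (204.29, 18), (207.44, -26)]
col 282 [(140.61, -11), (143.55, 16), (156.16, -33), (160.23, 11), (204.27, 21), (207.43, -28)]
col 297 [(140.47, -13), (143.39, 17), (156.15, -34), (159.98, 12), (204.21, 19), (207.31, -31)]
row 165 [(249.27, 30), (264.89, -23), (306.62, 19), (314.84, -8)]
row 173 [(249.31, 30), (264.91, -24), (306.27, 19), (314.25, -10)]
row 186 [(249.46, 31), (264.91, -24), (305.66, 19), (313.75, -7)]
row 197 [(246.46, 15), (305.36, 18), (313.12, -10)]
spcol 256 [(192.75, -20), (224.92, 17)]
spcol 251 [(192.71, -16), (224.96, 18)]
spcol 261 [(192.91, -19), (225.01, 17)]
sprow 198 [(246.37, 15), (249.85, -5), (264.42, -4)]
sprow 204 [(245.66, 16), (249.4, -5)]
sprow 208 [(245.42, 16), (249.04, -5)]
sprow 212 [(245.16, 16), (248.83, -5), (266.18, -12)]
sprow 224 [(239.81, -7), (244.12, 27), (267.45, -18), (271.68, 6)]
sprow 234 [(238.15, -7), (243.96, 43), (267.54, -30), (272.98, 7)]
panel far edge col 192 [(141.24, -10), (144.24, 20), (150.04, -29), (154.34, -5)]
panel far edge col 224 [(140.9, -9), (144.03, 21), (149.61, -26), (154.24, -4)]
panel far edge col 243 [(140.8, -9), (143.95, 20), (149.48, -23), (153.66, -3)]
```

Run:
```python
from h import *
c=np.load("w1.npz")
# (X, axis, value)
J=[((40,120,18),1,143.6),((40,107,18),1,156.25),((40,107,43),1,160.25),((60,107,43),1,160.0),((40,61,43),1,204.3),((55,61,43),1,204.2),
 ((31,100,18),0,264.9),((31,80,18),0,264.9),((71,95,43),0,306.3),((71,84,43),0,305.7),((71,75,43),0,305.36),((0,120,18),1,144.0),((-35,120,18),1,144.24)]
def f(p,L,z0=0): return np.array([proj(c,place(p,np.array([X],float)+[0,0,z0]))[0,a]-v for X,a,v in L])
r=least_squares(f,[560,-35,.2],args=(J,),loss="soft_l1");j=r.x;print("jig",j,f(j,J).round(2))
Sp=[((0,20,0),1,192.8),((0,20,60),1,224.95),((-6,10,60),0,243.96),((6,10,60),0,267.54),((-6,20,10),0,246.0),((6,20,30),0,266.18)]
Sp=[((0,20,0),1,192.8),((0,20,60),1,224.95),((-6,10,60),0,243.96),((6,10,60),0,267.54)]
r=least_squares(lambda p:f([p[0],p[1],.2],Sp,139.4),[566,50]);s=r.x;print("sp",s,f([*s,.2],Sp,139.4).round(2))
for X in [(15,90,18),(15,90,25)]: print(proj(c,place(j,np.array([X],float))))
goal=place(j,np.array([[23,84,0.]]))[0];print("goal",goal)
from station import env, optics
st=env.read_state();print(st["tool_pos"],st["tool_rot"],totool(st,[goal[0]-s[0],goal[1]-s[1],0]),"yaw err",j[2]+np.pi/2-st["tool_rot"][2])
```

```text
jig [ 5.62472919e+02 -3.49322460e+01  2.16511530e-01] [-0.51 -0.63 -0.02 -0.13  0.95  0.8  -0.32 -0.14 -0.07  0.21  0.29 -0.23
  0.12]
sp [565.54234595  52.20457824] [-1.2   0.91  0.02 -0.02]
[[249.53792939 171.96631634]]
[[249.40351564 173.50054483]]
goal [566.89072497  52.04753902   0.        ]
[565.90208109  49.82445344 184.35620878] [-3.14123933e+00  4.27317995e-05  1.76962741e+00] [-4.20281908e-01  1.29079442e+00 -4.38102732e-04] yaw err 0.017680447406372535
```

Scaled: 84 mm / 300 = 0.28, 80 mm / 300 = 0.2667, -0.01 rad / 2 = -0.005.

{"method": "nudge_tcp", "body": {"ticks": "0 0.0033 0.0667 -0.005 | 0 0.0033 0.15 -0.005 | 0 0.0033 0.2167 -0.005 | 0 0.0033 0.2667 -0.005 | 0 0.0033 0.28 -0.005 | 0 0.0033 0.28 -0.005 | 0 0.0033 0.28 -0.005 | 0 0.0033 0.28 -0.005"}}

```text
time_s: 5.28
tool_pos: [567.9, 50.8, 101.6]
tool_rot: [3.14, 0.0, 1.78]
contact_force: [0.0, -0.7, -0.0]
gripper_width: 12.0
finger_force: 30.0
```

Run:
```python
from h import *
from station import env, optics
import cv2
s=env.read_state();print(s["tool_pos"],s["tool_rot"])
c=optics.capture("wrist");np.savez("w2.npz",**c);i=c["img"][150:260,190:336,::-1];cv2.imwrite("pics/w2.png",cv2.resize(i,None,fx=5.4,fy=5.4,interpolation=cv2.INTER_CUBIC))
```

```text
[567.90640649  50.81904051 101.55429321] [3.14008708e+00 2.38531896e-04 1.78025242e+00]
```

View pics/w2.png

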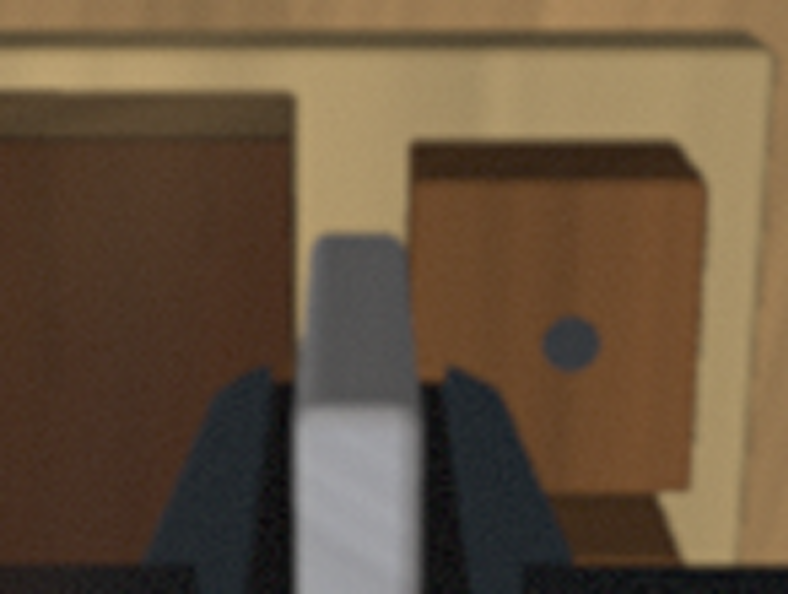

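The crop shows the spacer's bottom at x 313–407 and the gap at x 297–410. It needs to move about 0.85 mm toward the panel. I'll compute the y offset and check that the arm has settled.

{"method": "nudge_tcp", "body": {"ticks": "0 0 0 0 | 0 0 0 0 | 0 0 0 0"}}

```text
time_s: 5.58
tool_pos: [567.4, 51.2, 100.9]
tool_rot: [3.141, 0.0, 1.781]
contact_force: [-0.0, 0.1, -1.5]
gripper_width: 11.8
finger_force: 30.0
```

Run:
```python
from h import *
c=np.load("w2.npz")
q=lambda x,o:(x+.5)/5.4-.5+o
J=[((50,107,43),1,q(180,150)),((50,61,43),1,q(490,150)),((40,107,18),1,q(143,150)),((31,100,18),0,q(410,190)),((15,100,18),0,q(296,190)),((71,95,43),0,q(705,190)),((71,70,43),0,q(693,190)),((50,120,18),1,q(48,150)),((15,114,50),1,q(138,150))]
f=lambda p,L,z0=0:np.array([proj(c,place(p,np.array([X],float)+[0,0,z0]))[0,a]-v for X,a,v in L])
j=least_squares(f,[562,-35,.21],args=(J,)).x;print("jig",j,f(j,J).round(2))
Sp=[((0,20,0),1,q(235,150)),((0,20,60),1,q(405,150)),((-6,20,60),0,q(297,190)),((6,20,60),0,q(419,190)),((-6,20,0),0,q(313,190)),((6,20,0),0,q(407,190))]
z=101.55-44.9
p=least_squares(lambda p:f([p[0],p[1],.21],Sp,z),[566,50]).x;print("sp",p,f([*p,.21],Sp,z).round(2))
b=least_squares(lambda p:f([p[0],p[1],.21],[Sp[0],Sp[4],Sp[5]],z),[566,50]).x;print("sp bottom",b)
g=place(j,np.array([[23,84,0.]]))[0];print(g)
from station import env, optics
st=env.read_state()
for k in(p,b):print(totool(st,[g[0]-k[0],g[1]-k[1],0]))
print(np.abs(st["qvel"]).max())
```

```text
jig [ 5.60831984e+02 -3.44191879e+01  1.98772348e-01] [ 0.07  1.01 -1.4  -0.73  0.38  0.21  0.11  0.12  0.2 ]
sp [567.75657169  53.06450871] [-1.57  1.21 -0.47  0.91 -0.42 -0.19]
sp bottom [568.19014222  52.01556288]
[566.7919635   52.46854798   0.        ]
[-3.81692661e-01 -1.06768366e+00 -6.71248786e-04]
[ 7.34608778e-01 -1.27296830e+00 -9.29858465e-04]
0.0031161598488146213
```

Scaled: 22 mm / 300 = 0.0733, 18 mm / 300 = 0.06.

{"method": "nudge_tcp", "body": {"ticks": "0 -0.0027 0 0 | 0.0007 -0.0027 0 0 | 0.0007 -0.0027 0.02 0 | 0.0007 -0.0027 0.04 0 | 0.0007 -0.0027 0.06 0 | 0.0007 -0.0027 0.0733 0 | 0.0007 -0.0027 0.0733 0"}}

```text
time_s: 6.17
tool_pos: [565.7, 51.1, 77.1]
tool_rot: [-3.14, -0.0, 1.781]
contact_force: [-0.3, 0.2, -1.7]
gripper_width: 11.9
finger_force: 30.0
```

{"method": "nudge_tcp", "body": {"ticks": "0 0 0.0167 0 | 0 0 0.0333 0 | 0 0 0.0433 0 | 0 0 0.0483 0 | 0 0 0.0483 0 | 0 0 0.0483 0"}}

```text
time_s: 6.67
tool_pos: [566.4, 51.2, 63.9]
tool_rot: [-3.142, -0.0, 1.781]
contact_force: [0.1, 0.1, -0.1]
gripper_width: 11.9
finger_force: 30.0
```

Scaled: 1 mm / 300 = 0.0033, 0.7 mm / 300 = 0.0023.

{"method": "nudge_tcp", "body": {"ticks": "0 0 0.0023 0 | 0 0 0.0033 0 | 0 0 0.0033 0 | 0 0 0.0033 0"}}

```text
time_s: 7.0
tool_pos: [566.4, 51.2, 63.0]
tool_rot: [3.141, 0.0, 1.781]
contact_force: [0.5, -0.1, -0.9]
gripper_width: 11.6
finger_force: 30.0
```

{"method": "nudge_tcp", "body": {"ticks": "0 0 0.0017 0 | 0 0 0.0027 0 | 0 0 0.0027 0 | 0 0 0.0027 0"}}

```text
time_s: 7.33
tool_pos: [566.6, 51.2, 62.9]
tool_rot: [3.142, 0.0, 1.781]
contact_force: [-4.3, -0.6, 13.6]
gripper_width: 12.3
finger_force: 30.0
```

Contact is at 13.6 N, exactly at the expected board height. I'll ease off and release.

Scaled: -0.5 mm / 300 = -0.0017.

{"method": "nudge_tcp", "body": {"ticks": "0 0 -0.0017 0 | 0 0 -0.0017 0"}}

```text
time_s: 7.5
tool_pos: [566.6, 51.2, 62.9]
tool_rot: [3.141, 0.0, 1.781]
contact_force: [-1.5, -1.2, 5.4]
gripper_width: 11.8
finger_force: 30.0
```

{"method": "nudge_tcp", "body": {"ticks": "0 0 0 0 | 0 0 0 0 | 0 0 0 0 | 0 0 0 0 | 0 0 0 0 | 0 0 0 0", "jaw": 30}}

```text
time_s: 8.0
tool_pos: [566.4, 51.2, 62.6]
tool_rot: [-3.141, -0.0, 1.781]
contact_force: [0.2, 0.6, -0.3]
gripper_width: 30.4
finger_force: 0.0
```

{"method": "nudge_tcp", "body": {"ticks": "0 0 -0.0267 0 | 0 0 -0.0667 0 | 0 0 -0.1333 0 | 0 0 -0.2333 0 | 0 0 -0.3333 0 | 0 0 -0.4 0 | 0 0 -0.4 0 | 0 0 -0.4 0"}}

```text
time_s: 8.67
tool_pos: [567.2, 51.2, 184.7]
tool_rot: [3.138, 0.0, 1.781]
contact_force: [-0.5, 0.2, -0.1]
gripper_width: 29.9
finger_force: 0.0
```

Run:
```python
from h import *
from station import env, optics
import cv2
s=env.read_state();print(s["tool_pos"],s["tool_rot"])
c=optics.capture("wrist");np.savez("w3.npz",**c)
t=optics.capture("top");np.savez("t3.npz",**t)
a=cv2.resize(c["img"][120:260,180:330,::-1],(600,560),interpolation=cv2.INTER_CUBIC)
cv2.imwrite("pics/w3.png",a)
```

```text
[567.15289784  51.22744314 184.69491819] [3.13839794e+00 4.79162453e-04 1.78078750e+00]
```

View pics/w3.png

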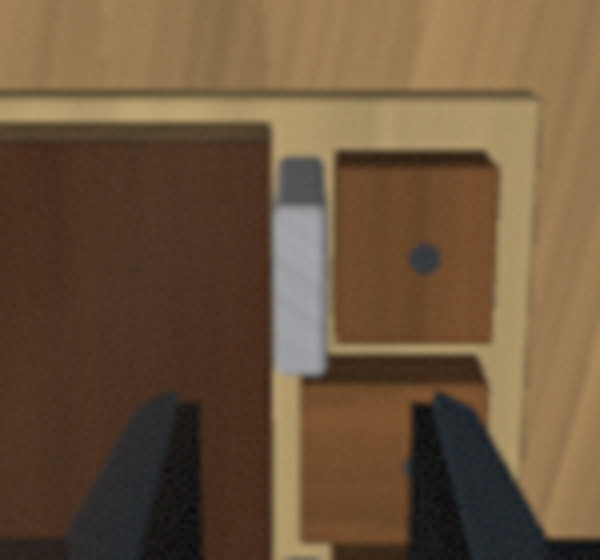

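The spacer is standing free in the gap: its top is at (275–327, 205–375) in the crop and its foot at y≈158, against y≈152 for the block's foot. I'll measure how well it is centred along the row.

Run:
```python
from h import *
import cv2
c=np.load("w3.npz");g=cv2.GaussianBlur(c["img"].astype(np.float32).mean(2),(3,3),0)
def pk(v,o,th=4):
    d=np.gradient(v);out=[]
    for i in range(1,len(d)-1):
        a=np.abs(d[i-1:i+2])
        if a[1]>th and a[1]>=a[0] and a[1]>a[2]: out.append((round(float(o+i+.5*(a[0]-a[2])/(a[0]-2*a[1]+a[2])),2),round(float(d[i]))))
    return out
for u in (253,255,257): print("sp",u,pk(g[138:220,u-1:u+2].mean(1),138))
for u in (270,280,295): print("blk",u,pk(g[138:220,u-1:u+2].mean(1),138))
for v in (165,175,185,195,205): print("row",v,pk(g[v-1:v+2,240:312].mean(0),240))
```

```text
sp 253 [(141.54, -10), (144.5, 17), (158.78, -20), (171.06, 23), (212.76, -8)]
sp 255 [(141.54, -11), (144.54, 17), (158.76, -20), (171.08, 23), (213.11, -22)]
sp 257 [(141.54, -11), (144.55, 17), (158.78, -20), (171.07, 23), (213.16, -32)]
blk 270 [(141.64, -13), (144.68, 16), (157.15, -32), (161.36, 11), (205.22, 20), (208.3, -30), (215.68, 11)]
blk 280 [(141.59, -11), (144.6, 17), (157.17, -35), (161.37, 11), (205.24, 22), (208.33, -31), (215.72, 12)]
blk 295 [(141.61, -13), (144.67, 17), (157.15, -35), (161.29, 12), (205.25, 19), (208.34, -31), (215.59, 12)]
row 165 [(246.93, 24), (250.16, -12), (260.22, 18), (263.2, -22), (304.63, 20)]
row 175 [(247.49, 32), (259.78, -13), (263.02, -18), (303.97, 20)]
row 185 [(247.67, 33), (260.2, -16), (262.6, -15), (282.01, -5), (289.25, 6), (303.68, 20)]
row 195 [(247.69, 33), (260.24, -14), (262.64, -16), (303.23, 19)]
row 205 [(247.78, 34), (259.54, -12), (263.79, -10), (302.51, 13)]
```

The feet show the spacer centred across the gap (about 3 px clear on each side) and about 1.3 mm off the block's centre along the row, which is fine. Next I'll press the panel at its centre with closed fingers.

Run:
```python
from h import *
from station import env, optics
s=env.read_state();print(totool(s,np.array([538.8,-39.3,120])-s["tool_pos"]))
```

```text
[-82.82156055 -45.42709835  62.49166463]
```

Scaled: 110 mm / 300 = 0.3667, 90 mm / 300 = 0.3.

{"method": "nudge_tcp", "body": {"ticks": "-0.0833 -0.0467 0 0 | -0.1667 -0.0933 0 0 | -0.25 -0.1367 0 0 | -0.2767 -0.1513 0 0 | -0.2767 -0.1513 0.1 0 | -0.2767 -0.1513 0.2 0 | -0.2767 -0.1513 0.3 0 | -0.2767 -0.1513 0.3667 0", "jaw": 0, "grip_n": 10}}

```text
time_s: 9.43
tool_pos: [537.6, -39.2, 69.5]
tool_rot: [-3.138, -0.001, 1.78]
contact_force: [-0.2, -0.0, 0.0]
gripper_width: 0.4
finger_force: 0.0
```

{"method": "nudge_tcp", "body": {"ticks": "0 0 0.0167 0 | 0 0 0.0333 0 | 0 0 0.04 0 | 0 0 0.04 0 | 0 0 0.04 0"}}

```text
time_s: 9.85
tool_pos: [540.0, -39.5, 61.6]
tool_rot: [3.14, 0.0, 1.781]
contact_force: [0.6, 0.0, -0.3]
gripper_width: 0.3
finger_force: 0.0
```

Scaled: 8 mm / 300 = 0.0267, 6 mm / 300 = 0.02.

{"method": "nudge_tcp", "body": {"ticks": "0 0 0.0067 0 | 0 0 0.0133 0 | 0 0 0.02 0 | 0 0 0.0267 0 | 0 0 0.0267 0 | 0 0 0.0267 0"}}

```text
time_s: 10.35
tool_pos: [540.0, -39.5, 53.0]
tool_rot: [3.14, 0.0, 1.781]
contact_force: [0.6, 0.1, 6.1]
gripper_width: 0.1
finger_force: 3.1
```

{"method": "nudge_tcp", "body": {"ticks": "0 0 0.0027 0 | 0 0 0.0053 0 | 0 0 0.0067 0 | 0 0 0.0067 0 | 0 0 0.0067 0"}}

```text
time_s: 10.77
tool_pos: [540.0, -39.5, 51.2]
tool_rot: [3.14, 0.0, 1.781]
contact_force: [-0.7, 0.2, 11.5]
gripper_width: 0.6
finger_force: 5.2
```

Scaled: 1 mm / 300 = 0.0033, 0.5 mm / 300 = 0.0017.

{"method": "nudge_tcp", "body": {"ticks": "0 0 0.0017 0 | 0 0 0.0033 0 | 0 0 0.0033 0 | 0 0 0.0033 0 | 0 0 0.0033 0"}}

```text
time_s: 11.18
tool_pos: [540.1, -39.5, 51.1]
tool_rot: [3.141, 0.0, 1.781]
contact_force: [-7.9, 1.6, 31.1]
gripper_width: 0.4
finger_force: 15.3
```

The panel is on its hard stop (z stopped moving while the force rose to 31 N). I'll ease to a moderate push and check the scene.

Scaled: -0.5 mm / 300 = -0.0017.

{"method": "nudge_tcp", "body": {"ticks": "0 0 -0.0017 0 | 0 0 -0.0017 0 | 0 0 -0.0017 0 | 0 0 -0.0017 0"}}

```text
time_s: 11.52
tool_pos: [540.0, -39.5, 51.2]
tool_rot: [3.141, 0.0, 1.781]
contact_force: [-4.0, 1.4, 20.7]
gripper_width: 0.2
finger_force: 10.2
```

Run:
```python
from station import env, optics
import cv2,numpy as np
s=env.read_state();print(s["tool_pos"],s["contact_force"])
w=optics.capture("wrist")["img"][:,:,::-1];t=optics.capture("side")["img"][:,:,::-1]
a=cv2.resize(w[60:260,130:380],(500,400),interpolation=cv2.INTER_CUBIC);b=cv2.resize(t[120:220,215:290],(300,400),interpolation=cv2.INTER_CUBIC)
cv2.imwrite("pics/end.png",np.hstack([a,b]))
```

```text
[540.02056081 -39.53986081  51.18296642] [-4.00814131  1.36271325 20.68289741]
```

View pics/end.png

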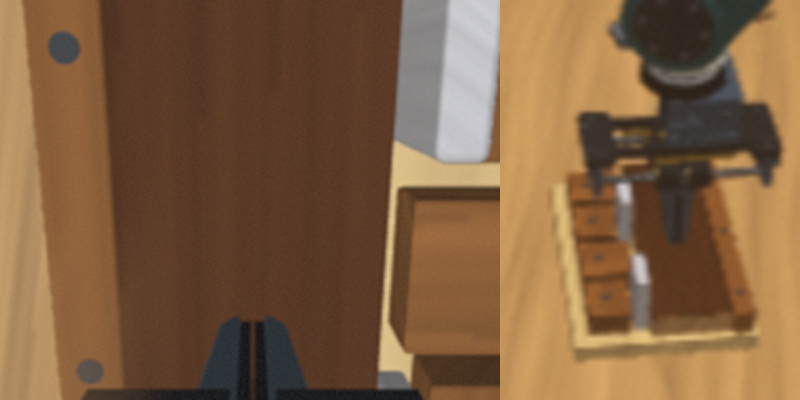

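Both spacers stand upright in the side crop, at (625,210) and (640,290). The panel is flush with the fence and held by the fingertips at 20.7 N.

```bash
python3 -c "
from station import env, optics
print(env.close_job())"
```

```text
the job is handed in; nothing more can be done
None
```

The loose spacer stands upright and released in the empty wide gap (stop at jig y = +84 mm), about 1.3 mm off centre along its block; the panel was flush on its hard stop, held at about 21 N, when I handed the job in at 11.6 s, and I don't have the judge's verdict.

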